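Start the second course of a ferrite core in its stacking jig

ROBOT

A 6-joint arm with a two-finger parallel gripper is mounted at the origin on the work surface. World frame = base frame: x ahead of the robot, y to its left, z up, the work surface at z = 0. Lengths are in m, angles in rad, forces in N, time in s.
With the tool pointing down it reaches from about 0.425 to 1.125 m from the base axis. Payload 14.9 kg.
Tool frame: the origin (TCP) lies on the centre line of the jaws, within the pads' length; the fingertips stand 14 mm ahead of it and the grasp point (between the pads) lies 5 mm behind it (tips_ahead is the distance from the TCP to the fingertips, in m); x points along the fingers, y is the direction in which the jaws open and shut, and the axes are right-handed (so a half turn about x gives the same grasp; the last joint's range is limited). The gripper opens to 91 mm and grips with 3 to 60 N. Pads are 32 mm wide; open, the fingers measure 118 mm over their backs; the gripper's body (76 mm by 178 mm) begins 60 mm behind the grasp point.
Start: joints at [1.084, 0.379, 1.734, -0, 1.028, -0.033], TCP at [0.307, 0.629, 0.228] pointing down, gripper open.
Joint ranges: [-2.77, 2.77], [-0.74, 2.19], [0, 2.66], [-1.06, 4.2], [0.31, 2.87], [-3.08, 3.08]. Speed limits (rad/s): [1.89, 1.89, 2.39, 3.14, 3.14, 3.14].

INTERFACE

Orientations are given as a unit quaternion [w, x, y, z].
In Python, from workcell import * gives the robot as it stands. The module is installed in compiled form; this text tells all that it offers.
- The arm moves only by the tool arm_command, never from a script. Its argument "motion" is a list of rows, each a list of 3 entries, a list of its own where there are three numbers: the shift along the world's x, y, z in mm, then the turn about the world's z in degrees, then the finger opening in mm, from 0 to 91.2. A call has 1 to 12 rows; each row is the pose to reach, as a shift and turn from the pose commanded when the call began; what a row does not reach only later rows make up. A row lasts 1/12 s, in which the tool goes at most 41.7 mm and 7.16 degrees, less where a joint would pass 70% of its speed; a pose out of reach is approached as far as the arm can. A call with a gripper value outside its range is refused whole. The fingers move at their own pace and stop on an object; the grip force is fixed at half the most. Time passes only in rows, so rows that repeat a pose let the fingers close. It gives the time, the measured TCP pose, the force and the opening at its end, in the units of the state.
- sense(): the state, without advancing time (a new reading comes with each control period).
- snapshot(name): name is "scene" or "top" or "wrist"; returns the picture (480x640x3 uint8, red, green, blue); there is no depth.
- camera_model(name): a dict with "fx", "fy", "cx", "cy" (pixels), "k1" (the pictures are not rectified: a ray, as slopes to the right and down, at radius r is drawn at 1 + k1 r^2 times it, then the intrinsics apply), "rvec" (rotation vector, rad) and "tvec" (3), from world to camera coordinates, as OpenCV has them; the wrist camera has in their place "tool_from_camera" (4x4, takes a point from camera to tool coordinates, whose origin is the TCP and whose axes are the tool frame's). Camera axes: x right, y down, z forward; pixel columns grow to the right and rows downward; lengths in m; the calibration is good to about 2 mm. A picture is of the moment at which its call begins: read the wrist's pose just before it. camera_model takes no time and is no camera call.
- finish_job(): hands the job in, once; it reports no verdict.
The state is a dict: "t": time; "joint_pos": joint angles; "qd": joint speeds; "joint_efforts": joint torques, N m; "position": TCP position; "eef_rot": TCP orientation; "force": force on the tool from outside, world axes, zero at the start; "moment": the same for the moment, N m; "gripper_width": finger opening in m.
Only numpy, scipy, OpenCV 4.12 (cv2) and the standard library are available. Lean on these libraries where they do the work, as an engineer would, in place of code of your own. Each camera call takes 0.05 s, during which the arm holds its last target.

TASK

Start the second course of the ferrite core in the jig, in staggered bond along the back fence. Slide the half bar that lies on the first course home into the corner between fence and end stop, without lifting it off the course, and lay the full-length bar from the pink foam beside it (set down, never dropped: ferrite chips), home against the fence and tight up to the half bar, so that it bridges the joint between the two full bars below. Leave the spare half bar on the foam, the battery, the meter and the cutters where they are.

Things in the scene. Friction and masses are not known exactly. Their poses are not given: they have to be found in the camera images.
- jig: Fixed aluminium stacking jig holding the bonded first course of a ferrite core. Origin: centre of the course's footprint, on the bench; x away from the robot (within 0.3 rad) towards the fence, y along the bars towards the end stop, z up. Base plate 10 thick, x -64 to +68, y -140 to +146 mm. Its front (-x) and -y sides are open.
- course_top (a point): Centre of the top face of the first course (jig axes), 30 above the bench. Flat and solid: x -42 to +42, y -126 to +126 mm from here, 20 thick, dark grey bars 126 x 28 x 20 lying along y in three rows, 28 apart in x. Back and front row: two full bars meeting at y = 0. Middle row: half, full, half.
- corner (a point): Inner corner between fence and end stop, on the first course's top (jig axes). The fence, 12 thick, runs along the back from here to y -256, its face square to x; the end stop, 12 thick, runs from here to x -84, its face square to y. Both are rigid and rise 20 mm above this point, level with the top of a bar lying on the first course.
- half_place (a point): Where the half bar's centre belongs (jig axes): in the back row, touching fence and end stop, long side along y.
- full_place (a point): Where the full bar's centre belongs (jig axes): in the back row, touching the fence and the end of the half bar when that is home, long side along y; it lies straight over the joint of the two full bars below.
- half_bar_c (a point): Centre (half-way up) of the loose half bar, a dark grey ferrite block 28 (x) x 63 (y, its long side) x 20 (z) mm, about 0.17 kg, smooth ground faces. It starts lying flat and askew on top of the first course, in front of the back row, short of the end stop; it slides when pushed with 0.7 to 1.5 N.
- full_bar_c (a point): Centre (half-way up) of the loose full-length bar, a dark grey ferrite block 28 (x) x 126 (y, its long side) x 20 (z) mm, about 0.34 kg. It starts lying flat on the pink foam pad (170 x 190 x 12 mm high, fixed), beside the spare half bar; either may be the nearer one. It slides on the first course when pushed with 1.5 to 3 N.
- spare_half_c (a point): Centre (half-way up) of the spare half bar, 28 x 63 x 20 mm like the other, lying on the pink foam pad about 80 mm from the full bar. Not used: leave it there.
- battery: White and blue sealed battery, 70 (x) x 90 (y) x 110 high, loose, to the right of the foam pad. Origin: centre of its underside. Bystander.
- meter: Yellow hand-held multimeter lying flat, 85 (x) x 178 (y, long side) x 45 high, loose, on the bench left of the jig. Origin: centre of its underside. Bystander.
- cutters: Side cutters with red handles, about 120 (x) x 60 (y) x 10 mm, loose, on the bench near the far side of the foam pad. Origin: on the underside, near the jaws' pivot. Bystander.
Things that resemble listed ones, but are neither listed nor needed, are in the scene too. Leave any blue or orange look-alike of the part that bears half_bar_c alone.

How it is judged:
By the outcome, as a careful person would: the job done as asked, in the order asked, and still so for the second after the job is handed in, with the robot touching nothing.
It also fails if it takes over 72 s, if anything falls off the work surface, if the arm or the gripper's body presses on something with over 40 N, if the wrist force passes 120 N, or if a joint passes its speed limit or range.

## Working session

There is one attempt and no reset: what is moved stays moved. The work goes in short steps, Python scripts to look and compute and a tool call to move; the robot and the scene stay as the last step left them, time stands still between calls to the robot, and variables do not carry over. Pictures are saved under pics/ and viewed, and the job is handed in when it is done.

Besides the shell and the picture viewer there is one more tool, called after ">>>" as name(argument=value, ...), one argument or row to a line, values as JSON. arm_command: Moves the arm, as the interface text tells. Its arguments: {"type":"object","properties":{"motion":{"type":"array"}},"required":["motion"]}

```bash
mkdir -p pics
cat > h.py <<'E'
from workcell import *
import numpy as np, cv2
def save(im,name): cv2.imwrite('pics/'+name+'.png',im[:,:,::-1])
def ray(cam,u,v,wp=None):
    m=camera_model(cam); x=(u-m['cx'])/m['fx']; y=(v-m['cy'])/m['fy']
    rd=np.hypot(x,y); r=rd
    for _ in range(30): r=rd/(1+m['k1']*r*r)
    s=r/rd if rd>0 else 1
    d=np.array([x*s,y*s,1.])
    if cam=='wrist':
        T=np.array(m['tool_from_camera']); p,R=wp
        return p+R@T[:3,3], R@T[:3,:3]@d
    R=cv2.Rodrigues(np.array(m['rvec'],float))[0]; t=np.array(m['tvec'],float)
    return -R.T@t, R.T@d
def at(cam,u,v,z,wp=None):
    o,d=ray(cam,u,v,wp); return o+d*(z-o[2])/d[2]
def q2R(q):
    from scipy.spatial.transform import Rotation as Ro
    return Ro.from_quat([q[1],q[2],q[3],q[0]]).as_matrix()
E
python3 - <<'E'
from h import *
s=sense(); print(s)
for c in ['scene','top','wrist']: save(snapshot(c),c+'0'); print(camera_model(c))
E
```

```text
{'t': 0.0, 'joint_pos': array([ 1.08367586e+00,  3.79434374e-01,  1.73478765e+00, -8.44026863e-07,
        1.02852340e+00, -3.33031743e-02]), 'qd': array([-1.57471032e-03, -8.04203854e-06,  1.47146102e-03, -6.86512633e-04,
        2.09557651e-03, -1.20765541e-03]), 'joint_efforts': array([ 2.71205907e-03, -7.63725829e+01, -4.34381604e+01,  6.52389997e-02,
        4.23660362e-02, -9.98411474e-05]), 'position': array([0.30670198, 0.62879323, 0.2272668 ]), 'eef_rot': array([ 0.68887647,  0.15868124,  0.68908569, -0.15946907]), 'force': array([0.18377991, 0.20837509, 0.65005877]), 'moment': array([-0.02155344,  0.05686608, -0.04619306]), 'gripper_width': 0.0914809180393179}
{'fx': 454.5005350118067, 'fy': 454.5005350118067, 'cx': 319.9518997825663, 'cy': 241.76995575197515, 'k1': -0.07149099217632415, 'rvec': array([ 1.08407041,  2.3625534 , -1.08462462]), 'tvec': array([ 0.38876552, -0.25273   ,  1.45248334])}
{'fx': 472.2695613724799, 'fy': 472.2695613724799, 'cx': 326.6786168047216, 'cy': 229.55169688369088, 'k1': 0.040917222479257734, 'rvec': array([ 2.07697232, -2.14121379,  0.23291349]), 'tvec': array([-0.00989552,  0.59038543,  1.18349463])}
{'fx': 371.0012949993132, 'fy': 371.0012949993132, 'cx': 310.9630722899201, 'cy': 240.17383090316193, 'k1': -0.07217991018853491, 'tool_from_camera': array([[-1.24483364e-03, -2.75815039e-01,  9.61209922e-01,
        -1.57315232e-01],
       [ 9.99999127e-01,  8.18926106e-05,  1.31856709e-03,
         3.87964745e-04],
       [-4.42396623e-04,  9.61210725e-01,  2.75814697e-01,
        -7.87974251e-02],
       [ 0.00000000e+00,  0.00000000e+00,  0.00000000e+00,
         1.00000000e+00]])}
```

View pics/scene0.png

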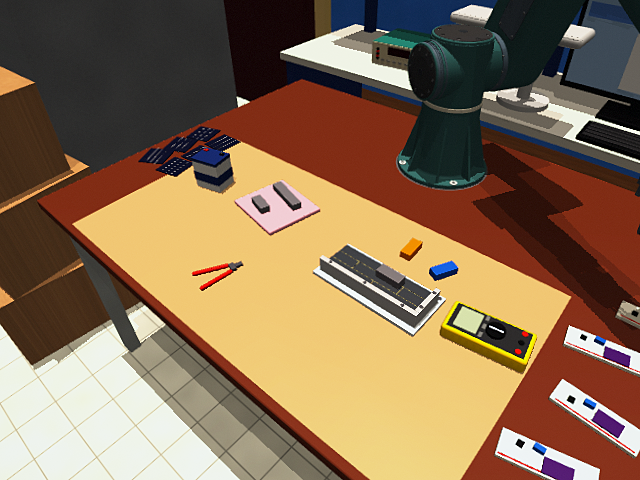

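View pics/top0.png

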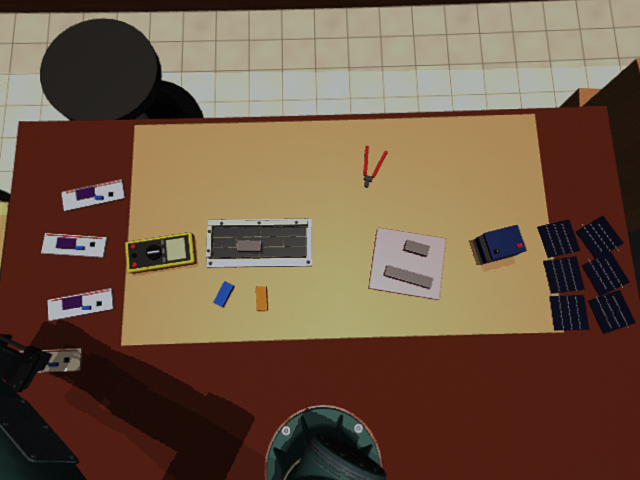

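View pics/wrist0.png

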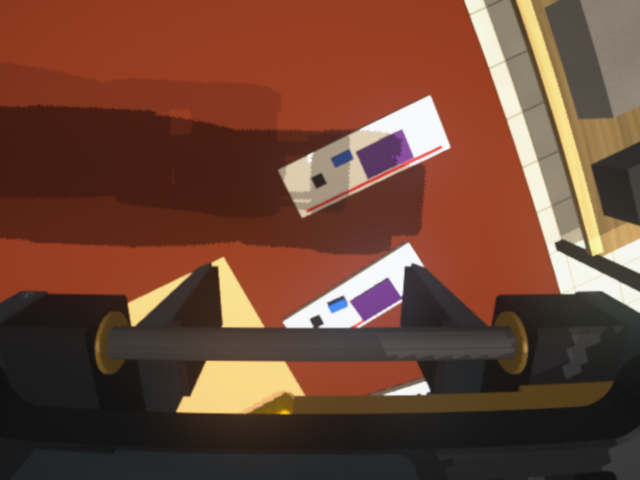

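The top view shows the jig around (260,243), the half bar at (249,245), the full bar on the foam at (408,277), the spare at (418,248), and the look-alikes at (224,293) and (262,298). I'll enlarge these areas.

Run:
```python
import cv2
im=cv2.imread('pics/top0.png')
cv2.imwrite('pics/c1.png',cv2.resize(im[210:275,200:320],None,fx=6.6,fy=6.6,interpolation=cv2.INTER_CUBIC))
cv2.imwrite('pics/c2.png',cv2.resize(im[222:306,360:456],None,fx=7,fy=7,interpolation=cv2.INTER_CUBIC))
```

```text
(no output)
```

View pics/c1.png

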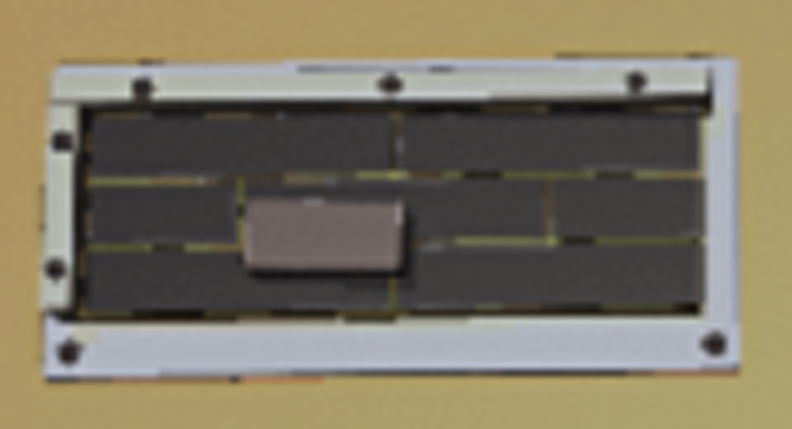

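View pics/c2.png

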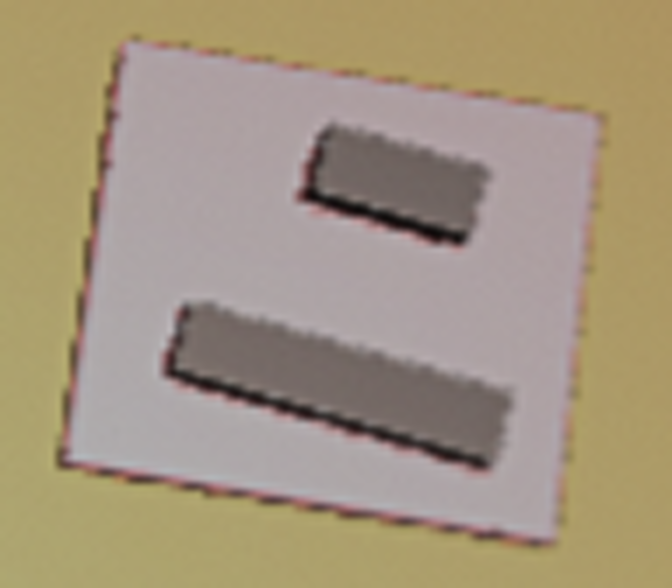

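Run:
```python
from h import *
def c1(x,y,z,l): 
    p=at('top',200+(x+.5)/6.6-.5,210+(y+.5)/6.6-.5,z)*1000; print(l,p.round(1)); return p
def c2(x,y,z,l):
    p=at('top',360+(x+.5)/7-.5,222+(y+.5)/7-.5,z)*1000; print(l,p.round(1)); return p
a=c1(80,103,.05,'corner top'); b=c1(710,98,.05,'fence end'); print(np.linalg.norm((a-b)[:2]))
c1(703,310,.03,'course fr'); c1(703,112,.03,'course br');c1(82,312,.03,'course fl')
c1(45,378,.01,'plate fl');c1(738,372,.01,'plate fr');c1(740,60,.01,'plate br')
print('half');P=[c1(*p,.05,'') for p in [(247,200),(403,202),(403,270),(247,270)]];print(np.mean(P,0))
print('full');P=[c2(*p,.032,'') for p in [(187,305),(513,390),(492,468),(170,376)]];print(np.mean(P,0))
print('spare');P=[c2(*p,.032,'') for p in [(330,125),(490,170),(468,240),(312,195)]];print(np.mean(P,0))
print('foam');[c2(*p,.012,'') for p in [(122,42),(600,116),(555,543),(65,463)]]
# joint
c1(395,140,.03,'joint');c1(393,290,.03,'joint f')
```

```text
corner top [614.1 278.5  50. ]
fence end [608.5  23.9  50. ]
254.72535889704932
course fr [524.9  29.3  30. ]
course br [607.3  27.6  30. ]
course fl [531.9 280.6  30. ]
plate fl [508.3 299.9  10. ]
plate fr [501.9  16.2  10. ]
plate br [633.8  12.3  10. ]
half
 [572.  210.8  50. ]
 [569.3 148.2  50. ]
 [541.5 148.2  50. ]
 [543.5 210.5  50. ]
[556.59283574 179.45871648  50.        ]
full
 [ 494.9 -183.9   32. ]
 [ 459. -305.   32.]
 [ 430.  -294.8   32. ]
 [ 468.1 -175.9   32. ]
[ 463.01353916 -239.88507324   32.        ]
spare
 [ 563.  -242.9   32. ]
 [ 543.6 -302.9   32. ]
 [ 516.8 -292.5   32. ]
 [ 535.9 -234.2   32. ]
[ 539.83201212 -268.13084247   32.        ]
foam
 [ 602.6 -167.    12. ]
 [ 567.3 -352.    12. ]
 [ 402.7 -320.8   12. ]
 [ 438.3 -136.4   12. ]
joint [599.4 154.2  30. ]
joint f [537. 155.  30.]
```

Run:
```python
from h import *
s=sense(); R=q2R(s['eef_rot']); print(R.round(3)); 
print('tool y yaw deg',np.degrees(np.arctan2(R[1,1],R[0,1])),'want jig x axis',-1.4,'mod 180')
```

```text
[[-0.     0.438  0.899]
 [-0.001  0.899 -0.438]
 [-1.    -0.001 -0.   ]]
tool y yaw deg 63.99815027696853 want jig x axis -1.4 mod 180
```

>>> arm_command(
  motion=[
    [[211,-448,-60],-65.4,0],
    [[211,-448,-60],-65.4,0],
    [[211,-448,-60],-65.4,0],
    [[211,-448,-60],-65.4,0],
    [[211,-448,-60],-65.4,0],
    [[211,-448,-60],-65.4,0],
    [[211,-448,-60],-65.4,0],
    [[211,-448,-60],-65.4,0],
    [[211,-448,-60],-65.4,0],
    [[211,-448,-60],-65.4,0],
    [[211,-448,-60],-65.4,0],
    [[211,-448,-60],-65.4,0],
  ],
)

```text
t: 1.15
position: [0.5183, 0.1791, 0.1678]
eef_rot: [0.494, 0.506, 0.494, -0.506]
force: [1.5, 0.8, -0.2]
gripper_width: 0.0141
```

Run:
```python
from h import *
s=sense();print(s['position'],s['t'],s['gripper_width'])
R=q2R(s['eef_rot']);print(np.degrees(np.arctan2(R[1,1],R[0,1])))
save(snapshot('wrist'),'w1')
```

```text
[0.51828824 0.17910483 0.16775022] 1.15 0.014067953974737535
-1.4110861156643648
```

View pics/w1.png

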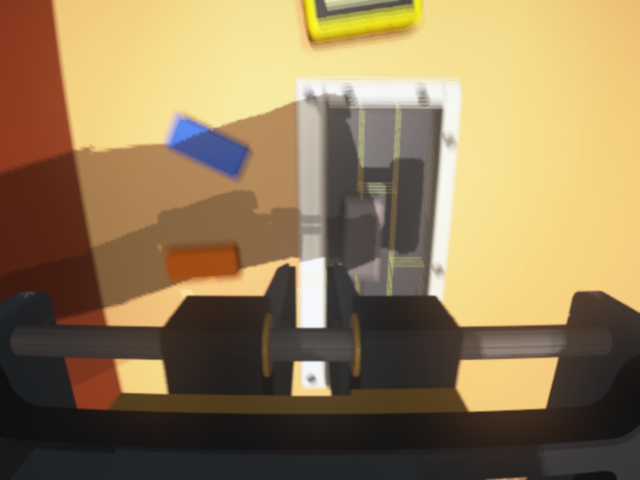

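The wrist view shows the half bar at about (362,235), with the fingers above the front plate strip. Now I'll lower beside the course.

>>> arm_command(
  motion=[
    [[-1,1,-40],0,0],
    [[-1,1,-80],0,0],
    [[-1,1,-110],0,0],
    [[-1,1,-120],0,0],
    [[-1,1,-120],0,0],
    [[-1,1,-120],0,0],
  ],
)

```text
t: 1.7
position: [0.5172, 0.1824, 0.0486]
eef_rot: [-0.494, -0.506, -0.494, 0.506]
force: [1.2, 0.0, 0.1]
gripper_width: 0.0005
```

Run:
```python
from h import *
s=sense();print(s['position'],s['t'],s['force'])
save(snapshot('wrist'),'w2')
im=snapshot('top'); cv2.imwrite('pics/t2.png',cv2.resize(im[205:285,195:325,::-1],None,fx=6,fy=6,interpolation=cv2.INTER_CUBIC))
```

```text
[0.5172108  0.18238153 0.04858869] 1.7 [1.22065496 0.01475401 0.07942609]
```

View pics/w2.png

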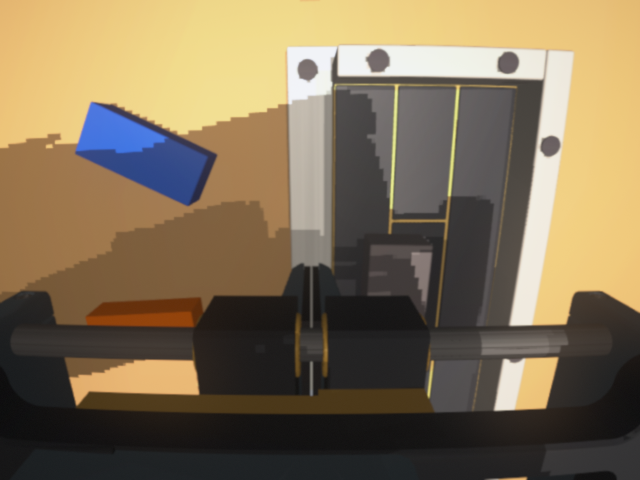

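View pics/t2.png

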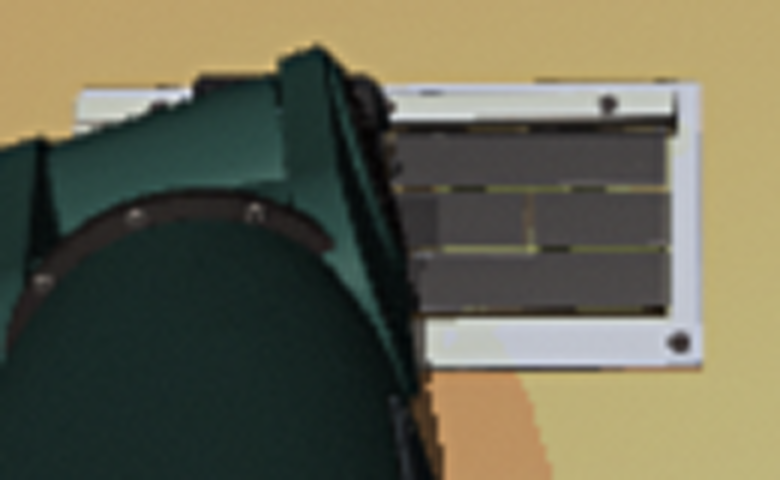

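The finger stands clear in front of the bar. Now I'll push it along jig +x, slowly, stopping short of the fence.

>>> arm_command(
  motion=[
    [[5,-1,0],0,0],
    [[9,-1,0],0,0],
    [[13,-1,0],0,0],
    [[17,-1,0],0,0],
    [[21,-1,0],0,0],
    [[25,-1,0],0,0],
    [[29,-1,0],0,0],
    [[33,-1,0],0,0],
    [[37,-1,0],0,0],
    [[41,-1,0],0,0],
    [[45,-1,0],0,0],
    [[48,-1,0],0,0],
  ],
)

```text
t: 2.8
position: [0.5654, 0.1812, 0.0479]
eef_rot: [0.494, 0.506, 0.494, -0.506]
force: [-1.5, -0.7, 0.3]
gripper_width: 0.0003
```

>>> arm_command(
  motion=[
    [[1,0,0],0,0],
    [[2,0,0],0,0],
    [[2,0,0],0,0],
  ],
)

```text
t: 3.05
position: [0.567, 0.1812, 0.0479]
eef_rot: [0.494, 0.506, 0.494, -0.506]
force: [0.1, -0.5, 0.8]
gripper_width: 0.0004
```

Run:
```python
from h import *
s=sense();print(s['position'],s['t'],s['force'])
save(snapshot('wrist'),'w3')
```

```text
[0.56698647 0.18115558 0.0479089 ] 3.05 [ 0.14183352 -0.45679329  0.78631743]
```

View pics/w3.png

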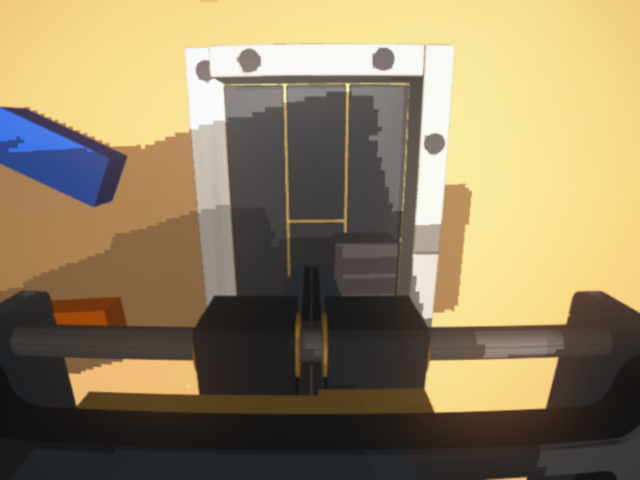

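The bar's right edge is about 3 mm short of the fence. I'll push on in small steps.

>>> arm_command(
  motion=[
    [[1,0,0],0,0],
    [[2,0,0],0,0],
    [[3,0,0],0,0],
    [[3,0,0],0,0],
  ],
)

```text
t: 3.43
position: [0.5701, 0.1812, 0.048]
eef_rot: [0.494, 0.506, 0.494, -0.506]
force: [-1.0, -0.2, -0.6]
gripper_width: 0.0005
```

>>> arm_command(
  motion=[
    [[1,0,0],0,0],
    [[1.5,0,0],0,0],
    [[1.5,0,0],0,0],
  ],
)

```text
t: 3.68
position: [0.5715, 0.1812, 0.048]
eef_rot: [0.494, 0.506, 0.494, -0.506]
force: [-0.8, -0.6, 0.1]
gripper_width: 0.0005
```

Run:
```python
from h import *
s=sense();print(s['position'],s['t'],s['force'])
save(snapshot('wrist'),'w4')
im=cv2.imread('pics/w4.png')
cv2.imwrite('pics/w4c.png',cv2.resize(im[200:340,260:450],None,fx=4,fy=4,interpolation=cv2.INTER_CUBIC))
```

```text
[0.57152615 0.18118048 0.04795611] 3.6833 [-0.78183401 -0.60815103  0.11097786]
```

View pics/w4c.png

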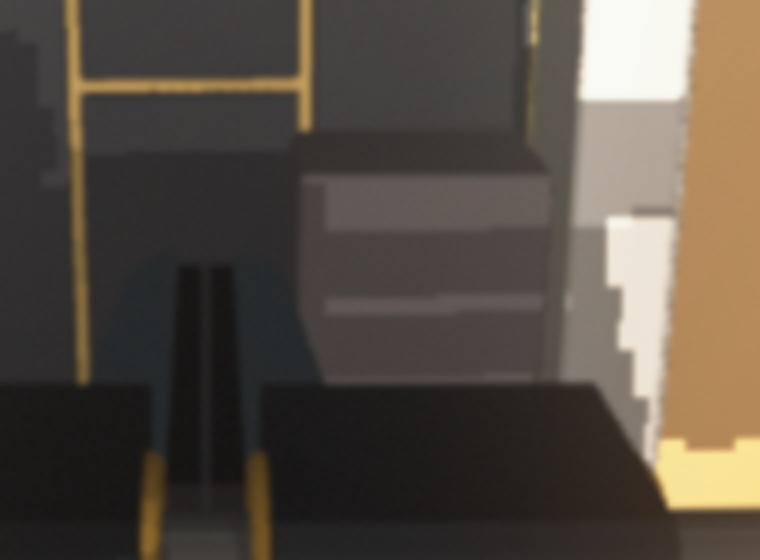

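>>> arm_command(
  motion=[
    [[1,0,0],0,0],
    [[2,0,0],0,0],
    [[3,0,0],0,0],
    [[3,0,0],0,0],
  ],
)

```text
t: 4.07
position: [0.5737, 0.181, 0.0478]
eef_rot: [-0.493, -0.505, -0.494, 0.507]
force: [-6.0, -0.7, 4.5]
gripper_width: 0.0003
```

Contact at about −6 N, so the half bar is against the fence. Next I'll back off and go round to its −y end.

>>> arm_command(
  motion=[
    [[-10,0,0],0,0],
    [[-12,-20,0],0,0],
    [[-12,-45,0],0,0],
    [[-10,-64,0],0,0],
    [[0,-68,0],0,0],
    [[10,-68,0],0,0],
    [[20,-68,0],0,0],
    [[20,-68,0],0,0],
  ],
)

```text
t: 4.73
position: [0.5969, 0.1139, 0.0484]
eef_rot: [0.494, 0.507, 0.493, -0.505]
force: [-0.7, 0.0, 0.6]
gripper_width: 0.0005
```

Run:
```python
from h import *
s=sense();print(s['position'],s['t'],s['force'])
save(snapshot('wrist'),'w5')
```

```text
[0.59694353 0.11394433 0.04839825] 4.7333 [-0.68492145  0.04951294  0.55753978]
```

View pics/w5.png

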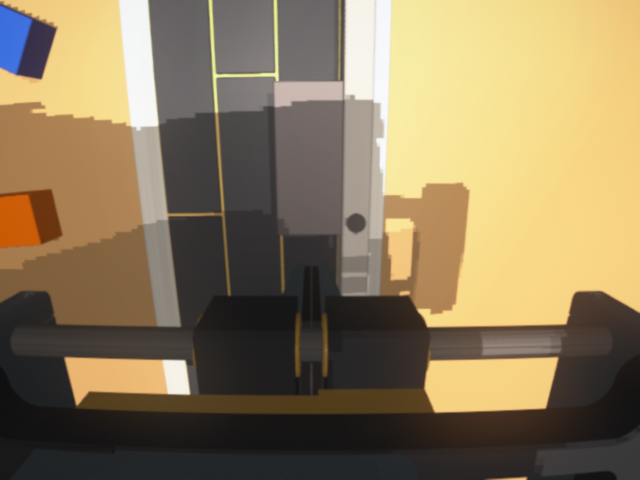

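The half bar lies flush on the fence, its edge at column 343. Now I'll push along the fence towards the end stop.

>>> arm_command(
  motion=[
    [[-3,6,0],0,0],
    [[-3,12,0],0,0],
    [[-3,17,0],0,0],
    [[-3,22,0],0,0],
    [[-2,27,0],0,0],
    [[-2,32,0],0,0],
    [[-2,37,0],0,0],
    [[-2,42,0],0,0],
    [[-2,47,0],0,0],
    [[-2,52,0],0,0],
    [[-2,57,0],0,0],
    [[-1.5,62,0],0,0],
  ],
)

```text
t: 5.78
position: [0.5928, 0.1756, 0.0479]
eef_rot: [-0.494, -0.506, -0.494, 0.506]
force: [-2.5, -2.4, -0.4]
gripper_width: 0.0001
```

>>> arm_command(
  motion=[
    [[0,4,0],0,0],
    [[0,8,0],0,0],
    [[0,12,0],0,0],
    [[0,15,0],0,0],
    [[0,17,0],0,0],
    [[0,17,0],0,0],
  ],
)

```text
t: 6.28
position: [0.593, 0.1926, 0.048]
eef_rot: [0.494, 0.506, 0.494, -0.506]
force: [0.2, -0.5, -0.6]
gripper_width: 0.0004
```

Run:
```python
from h import *
s=sense();print(s['position'],s['t'],s['force'])
save(snapshot('wrist'),'w6')
```

```text
[0.59296714 0.19258307 0.04798364] 6.2833 [ 0.18937777 -0.48723494 -0.5598826 ]
```

View pics/w6.png

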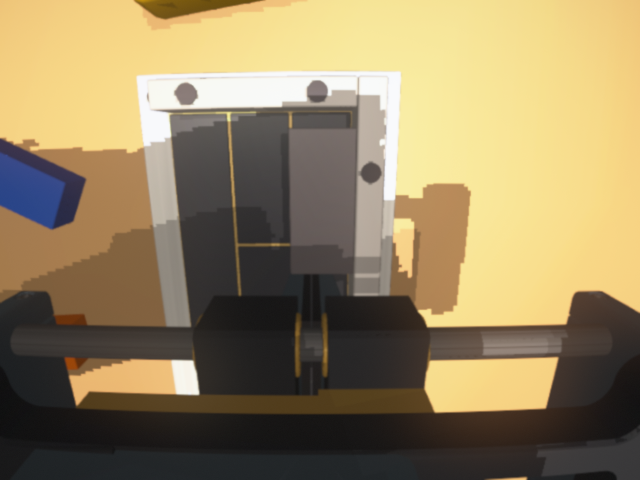

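The bar is about 9 mm short of the stop (bar edge at row 128, stop edge at row 108).

>>> arm_command(
  motion=[
    [[0,3,0],0,0],
    [[0,5,0],0,0],
    [[0,7,0],0,0],
    [[0,8,0],0,0],
    [[0,8,0],0,0],
  ],
)

```text
t: 6.75
position: [0.5929, 0.2004, 0.048]
eef_rot: [0.494, 0.506, 0.494, -0.506]
force: [0.4, 0.0, 0.5]
gripper_width: 0.0002
```

>>> arm_command(
  motion=[
    [[0,1,0],0,0],
    [[0,1,0],0,0],
  ],
)

```text
t: 6.92
position: [0.5929, 0.2007, 0.048]
eef_rot: [-0.494, -0.506, -0.494, 0.506]
force: [0.6, -5.9, 0.6]
gripper_width: 0.0005
```

>>> arm_command(
  motion=[
    [[0,1,0],0,0],
    [[0,1,0],0,0],
  ],
)

```text
t: 7.08
position: [0.5929, 0.2009, 0.048]
eef_rot: [-0.494, -0.505, -0.494, 0.507]
force: [1.9, -15.0, 3.8]
gripper_width: 0.0008
```

The half bar is against the stop (15 N). Next is a seating nudge towards the fence from the front, at mid bar.

>>> arm_command(
  motion=[
    [[0,-8,0],0,0],
    [[-10,-10,0],0,0],
    [[-30,-8,0],0,0],
    [[-38,5,0],0,0],
    [[-38,25,0],0,0],
    [[-35,44,0],0,0],
    [[-28,45,0],0,0],
    [[-22,45,0],0,0],
    [[-20,45,0],0,0],
    [[-18,45,0],0,0],
    [[-18,45,0],0,0],
  ],
)

```text
t: 8.0
position: [0.5747, 0.2466, 0.0477]
eef_rot: [-0.493, -0.506, -0.494, 0.507]
force: [-1.6, 0.7, -0.4]
gripper_width: 0.0006
```

>>> arm_command(
  motion=[
    [[1,0,0],0,0],
    [[1,0,0],0,0],
  ],
)

```text
t: 8.17
position: [0.5749, 0.2466, 0.0477]
eef_rot: [-0.493, -0.506, -0.494, 0.507]
force: [-6.9, 0.5, 4.5]
gripper_width: 0.0003
```

The half bar is home both ways. Now I'll retreat and go over to the full bar.

>>> arm_command(
  motion=[
    [[-12,0,0],0,0],
    [[-15,0,30],0,20],
    [[-20,0,70],0,50],
    [[-40,-40,100],-2,50],
    [[-50,-80,100],-4,50],
    [[-60,-120,100],-6,50],
    [[-70,-160,100],-8,50],
    [[-80,-200,100],-10,50],
    [[-90,-240,100],-12,50],
    [[-100,-280,100],-14,50],
    [[-110,-320,100],-15.4,50],
    [[-112,-360,100],-15.4,50],
  ],
)

```text
t: 9.17
position: [0.4619, -0.1088, 0.1478]
eef_rot: [-0.421, -0.568, -0.421, 0.568]
force: [0.7, -0.5, 0.4]
gripper_width: 0.0502
```

>>> arm_command(
  motion=[
    [[0,-40,0],0,50],
    [[0,-80,0],0,50],
    [[0,-110,0],0,50],
    [[0,-126,0],0,50],
    [[0,-126,0],0,50],
    [[0,-126,0],0,50],
    [[0,-126,0],0,50],
  ],
)

```text
t: 9.75
position: [0.4637, -0.2325, 0.1477]
eef_rot: [-0.421, -0.568, -0.422, 0.568]
force: [-0.1, -0.4, -0.4]
gripper_width: 0.0497
```

Run:
```python
from h import *
s=sense();print(s['position'],s['t'],s['force'],s['gripper_width'])
R=q2R(s['eef_rot']);print(np.degrees(np.arctan2(R[1,1],R[0,1])))
np.savez('p7',p=s['position'],R=R)
save(snapshot('wrist'),'w7')
im=snapshot('top');cv2.imwrite('pics/t7.png',cv2.resize(im[205:285,195:325,::-1],None,fx=6,fy=6,interpolation=cv2.INTER_CUBIC))
```

```text
[ 0.46368192 -0.23250557  0.14766681] 9.75 [-0.12670915 -0.41749049 -0.411407  ] 0.04970665502771625
-16.806933968198795
```

View pics/w7.png

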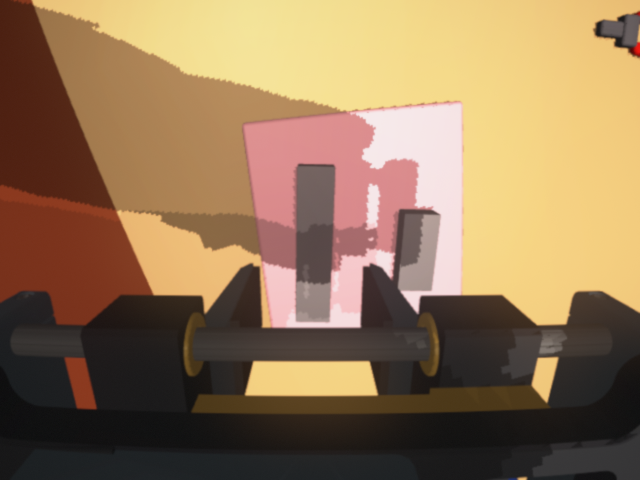

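View pics/t7.png

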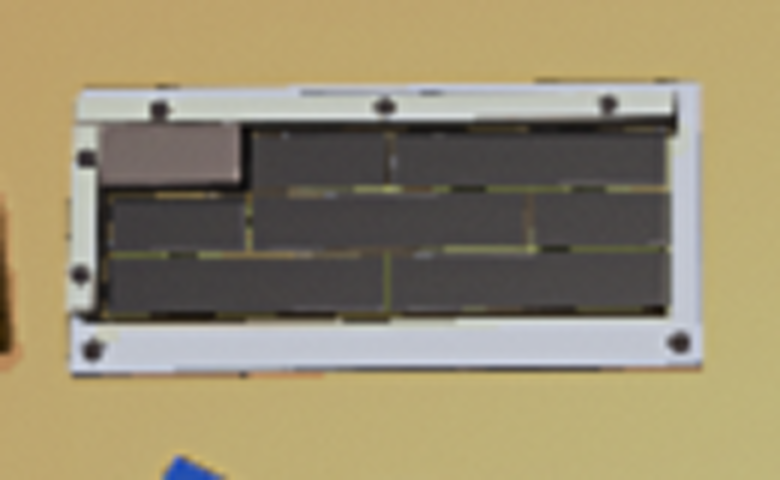

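The top view shows the half bar snug in the corner. The wrist view shows the full bar lying straight under the jaws, with corners near (297,165), (334,165), (330,321) and (296,321).

Run:
```python
from h import *
d=np.load('p7.npz'); wp=(d['p'],d['R'])
P=np.array([at('wrist',u,v,.032,wp)*1000 for u,v in [(297,166),(334,166),(330,321),(296,321)]]);print(P.round(1),P.mean(0))
v=(P[0]+P[1]-P[2]-P[3])/2; print(np.linalg.norm(v),np.degrees(np.arctan2(-v[0],v[1])))
print(((P.mean(0)-d['p']*1000)@d['R']).round(1))
```

```text
[[ 469.7 -175.2   32. ]
 [ 495.4 -183.    32. ]
 [ 458.3 -302.2   32. ]
 [ 431.6 -294.1   32. ]] [ 463.7397367 -238.6089348   32.       ]
124.85864549129009 -17.527808983050175
[115.7   1.9   5.8]
```

>>> arm_command(
  motion=[
    [[0,0,-30],-0.5,50],
    [[0,0,-65],-0.5,50],
    [[0,0,-95],-0.5,50],
    [[0,0,-110],-0.5,50],
    [[0,0,-117],-0.5,50],
    [[0,0,-117],-0.5,50],
    [[0,0,-117],-0.5,50],
  ],
)

```text
t: 10.43
position: [0.4647, -0.233, 0.0315]
eef_rot: [0.419, 0.569, 0.419, -0.569]
force: [-0.2, -0.8, -0.3]
gripper_width: 0.05
```

Run:
```python
from h import *
s=sense();print(s['position'],s['t'],s['force'],s['gripper_width'])
save(snapshot('wrist'),'w8')
```

```text
[ 0.46471954 -0.2330353   0.03151394] 10.4333 [-0.17447453 -0.75739134 -0.26705443] 0.049953836297862896
```

View pics/w8.png

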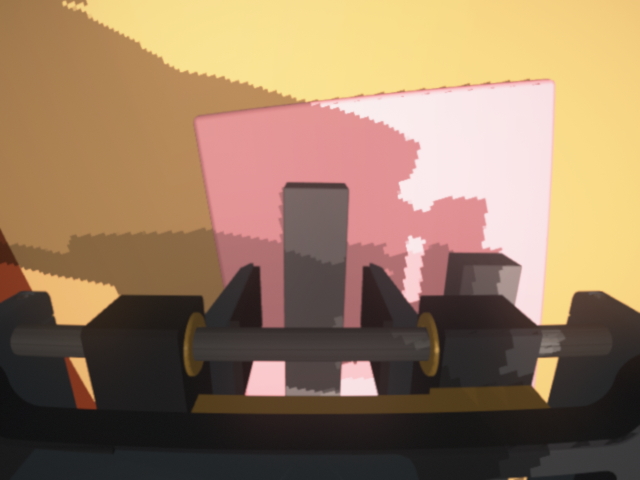

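The bar is between the fingers. I'll shift 6 mm along it to its middle and close.

>>> arm_command(
  motion=[
    [[-1.5,-6,0],0,50],
    [[-1.5,-6,0],0,50],
    [[-1.5,-6,0],0,24],
    [[-1.5,-6,0],0,24],
    [[-1.5,-6,0],0,24],
    [[-1.5,-6,0],0,24],
    [[-1.5,-6,0],0,24],
    [[-1.5,-6,0],0,24],
  ],
)

```text
t: 11.15
position: [0.463, -0.2394, 0.0311]
eef_rot: [0.419, 0.57, 0.419, -0.569]
force: [-1.1, 0.1, 5.3]
gripper_width: 0.0276
```

>>> arm_command(
  motion=[
    [[0,0,8],0,20],
    [[0,0,20],0,20],
    [[0,0,40],0,20],
    [[0,0,70],0,20],
    [[0,0,90],0,20],
    [[0,0,90],0,20],
  ],
)

```text
t: 11.65
position: [0.4647, -0.2403, 0.1254]
eef_rot: [0.421, 0.57, 0.417, -0.569]
force: [1.8, -1.6, -2.6]
gripper_width: 0.0279
```

Run:
```python
from h import *
s=sense();print(s['position'],s['t'],s['force'],s['moment'],s['gripper_width'])
R=q2R(s['eef_rot']);print(np.degrees(np.arctan2(R[1,1],R[0,1])))
save(snapshot('wrist'),'w9');np.savez('p9',p=s['position'],R=R)
```

```text
[ 0.46465212 -0.2403267   0.12537976] 11.65 [ 1.82116834 -1.5515503  -2.58536092] [-0.15151012 -0.01844292  0.01352501] 0.02793913929286205
-17.297864610290908
```

View pics/w9.png

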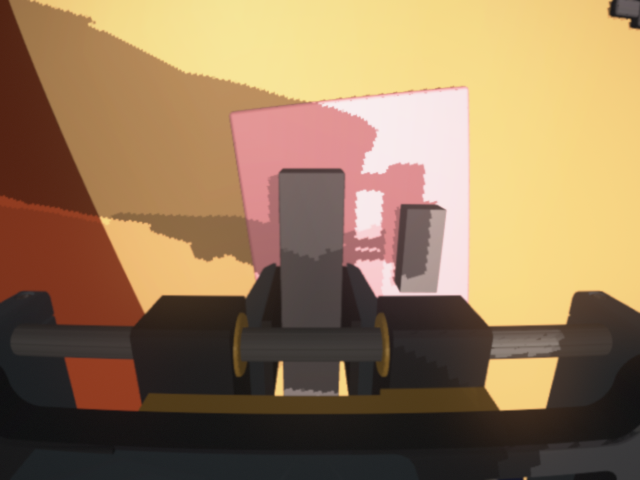

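The bar is held (27.9 mm opening) and lifted level. Now to the jig, above the middle row and in front of the half bar.

>>> arm_command(
  motion=[
    [[10,25,5],2,20],
    [[20,55,5],4,20],
    [[30,90,5],6,20],
    [[40,125,5],8,20],
    [[50,160,5],10,20],
    [[60,195,5],12,20],
    [[70,230,5],14,20],
    [[80,265,5],15.5,20],
    [[90,300,5],15.9,20],
    [[98,335,5],15.9,20],
    [[105,360,5],15.9,20],
    [[108,378,0],15.9,20],
  ],
)

```text
t: 12.7
position: [0.5711, 0.1411, 0.1204]
eef_rot: [0.494, 0.506, 0.494, -0.506]
force: [-0.5, -0.4, -3.3]
gripper_width: 0.0278
```

>>> arm_command(
  motion=[
    [[1,7,-5],0,20],
    [[1,9,-15],0,20],
    [[1,9,-20],0,20],
    [[1,9,-20],0,20],
    [[1,9,-20],0,20],
  ],
)

```text
t: 13.12
position: [0.5712, 0.1465, 0.1002]
eef_rot: [-0.493, -0.506, -0.494, 0.507]
force: [0.7, -0.4, -3.1]
gripper_width: 0.0278
```

Run:
```python
from h import *
s=sense();print(s['position'],s['t'],s['force'],s['moment'],s['gripper_width'])
R=q2R(s['eef_rot']);print(np.degrees(np.arctan2(R[1,1],R[0,1])))
save(snapshot('wrist'),'w10')
```

```text
[0.57118454 0.1465441  0.10015066] 13.1167 [ 0.65094677 -0.43384969 -3.05018199] [-0.02877851  0.06872157  0.02960885] 0.027755819919286884
-1.4552910014384193
```

View pics/w10.png

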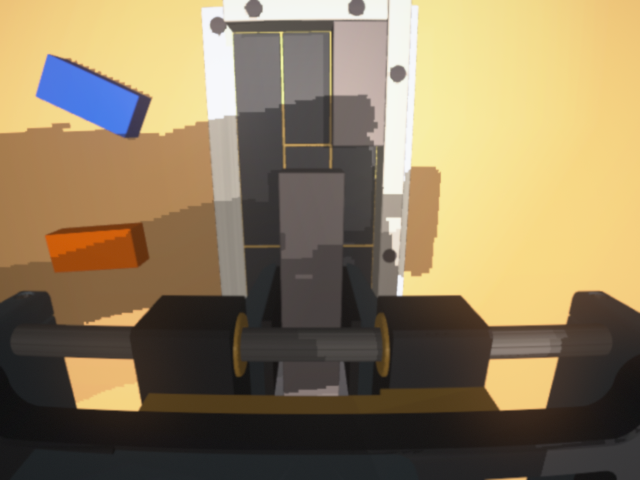

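The bar hangs aligned above the course and clear of the half bar and fence. I'll lower it slowly.

>>> arm_command(
  motion=[
    [[0,0,-15],0,20],
    [[0,0,-28],0,20],
    [[0,0,-38],0,20],
    [[0,0,-44],0,20],
    [[0,0,-47],0,20],
    [[0,0,-48],0,20],
    [[0,0,-48],0,20],
  ],
)

```text
t: 13.75
position: [0.5719, 0.1476, 0.0529]
eef_rot: [-0.494, -0.506, -0.494, 0.506]
force: [-0.7, 0.2, -3.4]
gripper_width: 0.028
```

>>> arm_command(
  motion=[
    [[0,0,-0.5],0,20],
    [[0,0,-1],0,20],
    [[0,0,-1.5],0,20],
    [[0,0,-1.5],0,20],
  ],
)

```text
t: 14.08
position: [0.5719, 0.1477, 0.0516]
eef_rot: [0.494, 0.506, 0.494, -0.506]
force: [-0.8, 0.5, -2.3]
gripper_width: 0.0279
```

>>> arm_command(
  motion=[
    [[0,0,-0.5],0,20],
    [[0,0,-1],0,20],
    [[0,0,-1.5],0,20],
    [[0,0,-1.5],0,20],
  ],
)

```text
t: 14.42
position: [0.5718, 0.1476, 0.0498]
eef_rot: [-0.494, -0.506, -0.494, 0.506]
force: [0.3, -1.6, -4.3]
gripper_width: 0.0276
```

>>> arm_command(
  motion=[
    [[0,0,-0.5],0,20],
    [[0,0,-0.5],0,20],
  ],
)

```text
t: 14.58
position: [0.5718, 0.1476, 0.0493]
eef_rot: [-0.494, -0.506, -0.494, 0.506]
force: [-0.8, -0.0, -3.5]
gripper_width: 0.0279
```

>>> arm_command(
  motion=[
    [[0,0,-0.5],0,20],
    [[0,0,-0.5],0,20],
  ],
)

```text
t: 14.75
position: [0.5719, 0.1477, 0.0492]
eef_rot: [-0.494, -0.506, -0.494, 0.506]
force: [-2.3, -1.2, 3.2]
gripper_width: 0.0277
```

>>> arm_command(
  motion=[
    [[0,0,-0.5],0,20],
    [[0,0,-0.5],0,20],
  ],
)

```text
t: 14.92
position: [0.5719, 0.1477, 0.0492]
eef_rot: [-0.494, -0.506, -0.494, 0.506]
force: [-7.4, -0.3, 12.6]
gripper_width: 0.0277
```

Touchdown: the force rises to +12 N. I'll release by 5 mm per side and lift straight out.

>>> arm_command(
  motion=[
    [[0,0,0.5],0,28],
    [[0,0,0.5],0,38],
    [[0,0,0.5],0,38],
    [[0,0,0.5],0,38],
    [[0,0,0.5],0,38],
    [[0,0,10],0,38],
    [[0,0,30],0,38],
    [[0,0,45],0,38],
    [[0,0,45],0,38],
  ],
)

```text
t: 15.67
position: [0.5735, 0.148, 0.0967]
eef_rot: [0.495, 0.507, 0.493, -0.505]
force: [0.9, 0.1, -0.1]
gripper_width: 0.0382
```

Run:
```python
from h import *
s=sense();print(s['position'],s['t'],s['force'],s['gripper_width'])
save(snapshot('wrist'),'w11')
```

```text
[0.57351863 0.14802393 0.09667783] 15.6667 [ 0.88819487  0.11749968 -0.06694263] 0.03816681697357246
```

View pics/w11.png

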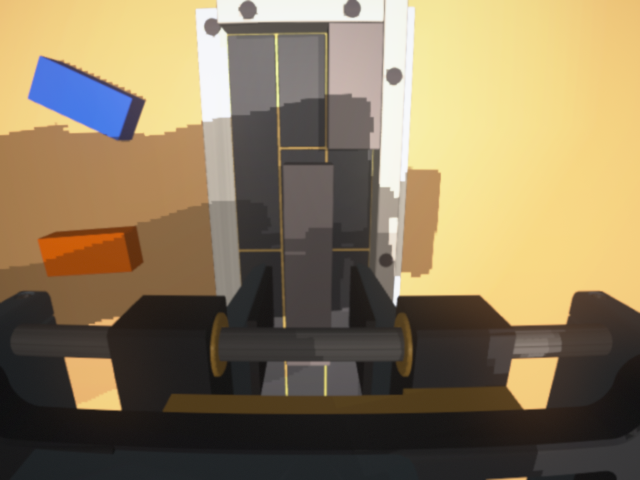

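The full bar rests on the course, its end at row 163, parallel and a few mm short of the half bar. Now the push from the front.

>>> arm_command(
  motion=[
    [[-15,0,10],0,10],
    [[-38,1,10],0,0],
    [[-38,1,10],0,0],
    [[-38,1,0],0,0],
    [[-38,1,-20],0,0],
    [[-38,1,-36],0,0],
    [[-38,1,-45],0,0],
    [[-38,1,-45],0,0],
  ],
)

```text
t: 16.38
position: [0.5329, 0.1483, 0.0459]
eef_rot: [-0.493, -0.505, -0.494, 0.507]
force: [0.3, 0.8, -0.2]
gripper_width: 0.0003
```

>>> arm_command(
  motion=[
    [[6,0,0],0,0],
    [[11,0,0],0,0],
    [[15,0,0],0,0],
    [[19,0,0],0,0],
    [[23,0,0],0,0],
    [[27,-0.5,0],0,0],
    [[31,-0.5,0],0,0],
    [[34,-0.5,0],0,0],
    [[34,-0.5,0],0,0],
  ],
)

```text
t: 17.13
position: [0.5686, 0.1482, 0.0488]
eef_rot: [0.494, 0.506, 0.494, -0.506]
force: [-0.3, 1.2, -0.1]
gripper_width: 0.0004
```

Run:
```python
from h import *
s=sense();print(s['position'],s['t'],s['force'],s['gripper_width'])
save(snapshot('wrist'),'w12')
```

```text
[0.56864956 0.14820827 0.04883491] 17.1333 [-0.2713082   1.22833515 -0.07971161] 0.0004420503586988016
```

View pics/w12.png

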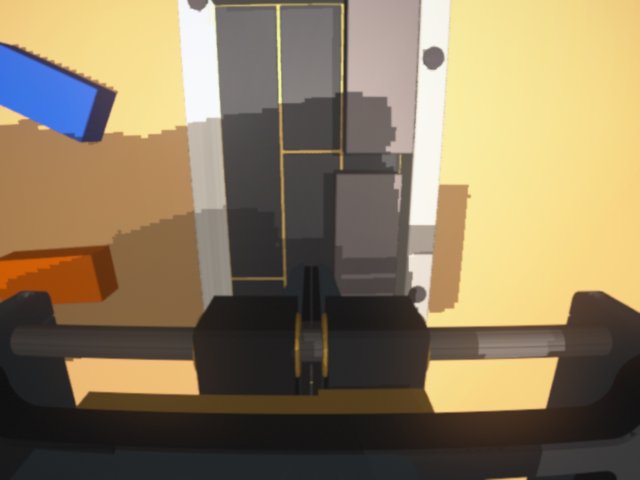

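About 4–5 mm of fence gap remains (bar edge at 399, fence at 411), and about 7 mm to the half bar.

>>> arm_command(
  motion=[
    [[1.5,0,0],0,0],
    [[3,0,0],0,0],
    [[4,0,0],0,0],
    [[4,0,0],0,0],
  ],
)

```text
t: 17.52
position: [0.5717, 0.1482, 0.0485]
eef_rot: [-0.494, -0.506, -0.494, 0.506]
force: [-3.6, 0.1, 3.6]
gripper_width: 0.0007
```

>>> arm_command(
  motion=[
    [[1,0,0],0,0],
    [[1,0,0],0,0],
  ],
)

```text
t: 17.68
position: [0.5727, 0.1482, 0.0484]
eef_rot: [-0.494, -0.506, -0.494, 0.506]
force: [-3.5, 0.2, 3.4]
gripper_width: 0.0007
```

>>> arm_command(
  motion=[
    [[1,0,0],0,0],
    [[1,0,0],0,0],
  ],
)

```text
t: 17.85
position: [0.5731, 0.148, 0.0483]
eef_rot: [-0.494, -0.506, -0.494, 0.507]
force: [-8.3, -1.0, 7.4]
gripper_width: 0.0
```

It's against the fence. Now round to the −y end, to push towards the half bar.

>>> arm_command(
  motion=[
    [[-10,0,0],0,0],
    [[-15,-20,0],0,0],
    [[-15,-55,0],0,0],
    [[-15,-88,0],0,0],
    [[-10,-94,0],0,0],
    [[5,-94,0],0,0],
    [[15,-94,0],0,0],
    [[15,-94,0],0,0],
    [[15,-94,0],0,0],
  ],
)

```text
t: 18.6
position: [0.589, 0.0546, 0.0483]
eef_rot: [0.494, 0.506, 0.494, -0.506]
force: [-0.3, 0.1, -0.3]
gripper_width: 0.0007
```

Run:
```python
from h import *
s=sense();print(s['position'],s['t'],s['force'],s['gripper_width'])
save(snapshot('wrist'),'w13')
```

```text
[0.58896499 0.05460303 0.04831024] 18.6 [-0.30220368  0.14824615 -0.29159502] 0.0007458246589890347
```

View pics/w13.png

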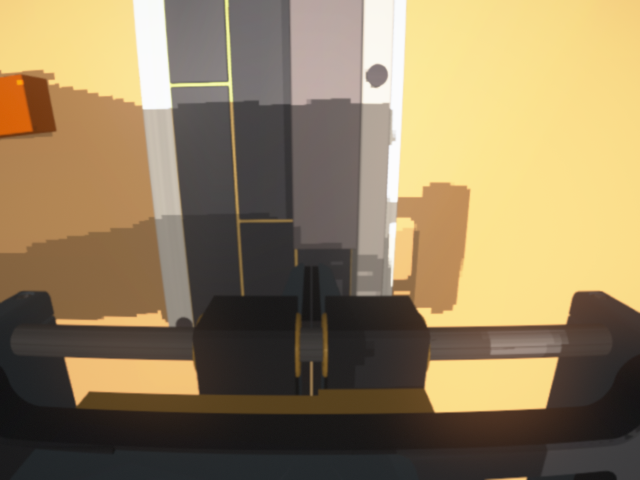

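>>> arm_command(
  motion=[
    [[0,5,0],0,0],
    [[0,9,0],0,0],
    [[0,12,0],0,0],
    [[0,14,0],0,0],
    [[0,16,0],0,0],
    [[0,18,0],0,0],
    [[0,18,0],0,0],
  ],
)

```text
t: 19.23
position: [0.5888, 0.0725, 0.0484]
eef_rot: [0.494, 0.506, 0.494, -0.506]
force: [-0.5, 0.2, 0.6]
gripper_width: 0.0001
```

>>> arm_command(
  motion=[
    [[0,1,0],0,0],
    [[0,1,0],0,0],
  ],
)

```text
t: 19.4
position: [0.5888, 0.0732, 0.0484]
eef_rot: [0.494, 0.506, 0.494, -0.506]
force: [0.3, -0.5, -0.2]
gripper_width: 0.0004
```

>>> arm_command(
  motion=[
    [[0,1,0],0,0],
    [[0,1,0],0,0],
  ],
)

```text
t: 19.57
position: [0.5888, 0.0741, 0.0484]
eef_rot: [-0.494, -0.506, -0.494, 0.506]
force: [0.1, -1.1, 0.5]
gripper_width: 0.0004
```

>>> arm_command(
  motion=[
    [[0,1,0],0,0],
    [[0,1,0],0,0],
  ],
)

```text
t: 19.73
position: [0.5888, 0.0748, 0.0484]
eef_rot: [-0.494, -0.506, -0.494, 0.506]
force: [-0.8, -6.2, -0.0]
gripper_width: 0.0002
```

>>> arm_command(
  motion=[
    [[0,1,0],0,0],
    [[0,1,0],0,0],
  ],
)

```text
t: 19.9
position: [0.5888, 0.075, 0.0485]
eef_rot: [-0.494, -0.505, -0.494, 0.506]
force: [0.0, -16.1, 1.7]
gripper_width: 0.0001
```

It's home at 75.0, against an expected 74.9. Last comes a seating nudge towards the fence at mid bar, then retreat and look.

>>> arm_command(
  motion=[
    [[0,-8,0],0,0],
    [[-15,-10,0],0,0],
    [[-32,-5,0],0,0],
    [[-32,30,0],0,0],
    [[-32,65,0],0,0],
    [[-30,77,0],0,0],
    [[-22,78,0],0,0],
    [[-18,78,0],0,0],
    [[-16,78,0],0,0],
    [[-16,78,0],0,0],
  ],
)

```text
t: 20.73
position: [0.573, 0.1532, 0.0483]
eef_rot: [-0.493, -0.506, -0.494, 0.507]
force: [-0.2, -0.1, -0.5]
gripper_width: 0.0003
```

>>> arm_command(
  motion=[
    [[1,0,0],0,0],
    [[1,0,0],0,0],
  ],
)

```text
t: 20.9
position: [0.5732, 0.1531, 0.0482]
eef_rot: [-0.493, -0.506, -0.494, 0.507]
force: [-4.6, 0.5, 3.0]
gripper_width: 0.0003
```

>>> arm_command(
  motion=[
    [[-12,0,0],0,0],
    [[-20,0,10],0,0],
    [[-25,0,40],0,0],
    [[-30,-10,80],0,0],
    [[-35,-50,110],0,0],
    [[-40,-90,130],0,0],
    [[-40,-130,130],0,0],
    [[-40,-170,130],0,0],
    [[-40,-210,130],0,0],
    [[-40,-250,130],0,0],
    [[-40,-270,130],0,0],
    [[-40,-270,130],0,0],
  ],
)

```text
t: 21.9
position: [0.533, -0.1199, 0.1785]
eef_rot: [0.493, 0.507, 0.492, -0.507]
force: [0.2, 0.2, 0.4]
gripper_width: 0.0008
```

Run:
```python
from h import *
s=sense();print(s['position'],s['t'],s['force'])
im=snapshot('top');save(im,'t14');cv2.imwrite('pics/t14c.png',cv2.resize(im[210:275,200:320,::-1],None,fx=6.6,fy=6.6,interpolation=cv2.INTER_CUBIC))
```

```text
[ 0.53302235 -0.11994959  0.17845323] 21.9 [0.20685967 0.2040538  0.39541533]
```

View pics/t14c.png

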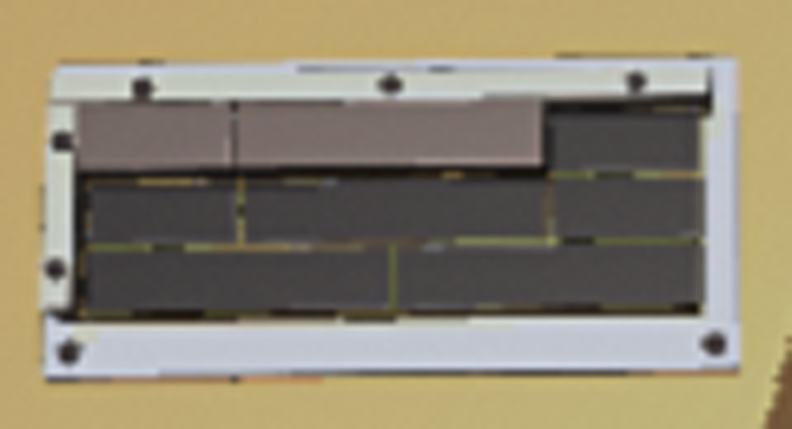

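View pics/t14.png

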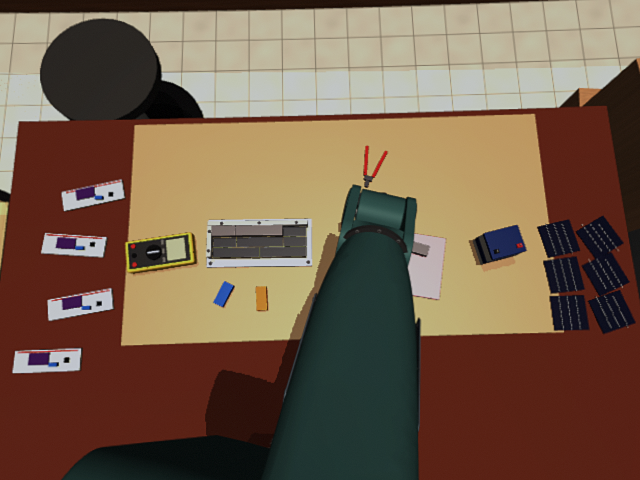

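Both bars are in the back row and the bystanders are unmoved. There's a thin dark line at the joint (235,135) in the crop, so I'll look at it closely with the wrist camera.

>>> arm_command(
  motion=[
    [[10,40,0],0,0],
    [[20,80,0],0,0],
    [[30,120,0],0,0],
    [[40,160,0],0,0],
    [[45,190,0],0,0],
    [[45,210,-40],0,0],
    [[45,220,-70],0,0],
    [[45,220,-70],0,0],
    [[45,220,-70],0,0],
    [[45,220,-70],0,0],
  ],
)

```text
t: 22.78
position: [0.579, 0.1041, 0.1096]
eef_rot: [0.494, 0.506, 0.494, -0.506]
force: [0.1, 0.3, 0.8]
gripper_width: 0.0004
```

Run:
```python
from h import *
s=sense();print(s['position'],s['t'],s['force'])
im=snapshot('wrist');save(im,'w15');cv2.imwrite('pics/w15c.png',cv2.resize(im[0:260,240:500,::-1],None,fx=2.3,fy=2.3,interpolation=cv2.INTER_CUBIC))
```

```text
[0.57902971 0.10406112 0.10963474] 22.7833 [0.10392386 0.30490922 0.83223816]
```

View pics/w15c.png

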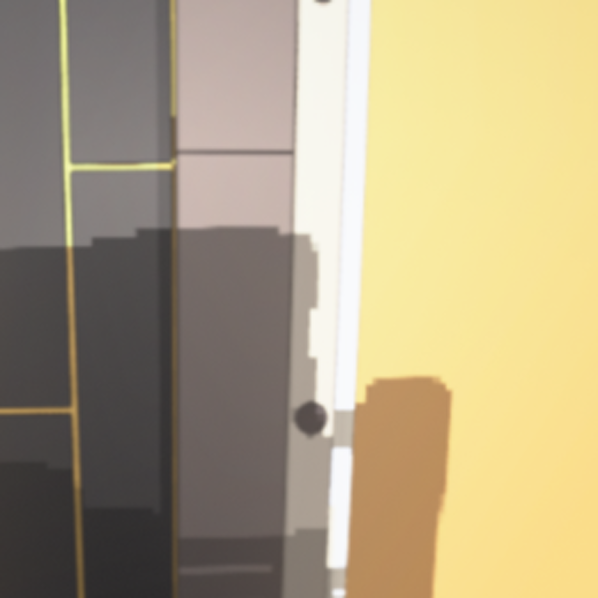

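The joint line is about 1 mm wide in the picture, while the fence edge is tight. It may only be the bars' bevels. I'll re-push the end and check where contact comes.

>>> arm_command(
  motion=[
    [[5,-25,0],0,0],
    [[10,-44,0],0,0],
    [[10,-44,0],0,0],
    [[10,-44,-25],0,0],
    [[10,-44,-45],0,0],
    [[10,-44,-58],0,0],
    [[10,-44,-60],0,0],
    [[10,-44,-60],0,0],
    [[10,-44,-60],0,0],
  ],
)

```text
t: 23.58
position: [0.5895, 0.0602, 0.0495]
eef_rot: [0.494, 0.506, 0.494, -0.506]
force: [-1.0, 0.2, -1.5]
gripper_width: 0.0002
```

>>> arm_command(
  motion=[
    [[0,5,0],0,0],
    [[0,9,0],0,0],
    [[0,12,0],0,0],
    [[0,13,0],0,0],
    [[0,13,0],0,0],
  ],
)

```text
t: 24.0
position: [0.5889, 0.0736, 0.0487]
eef_rot: [0.494, 0.506, 0.494, -0.506]
force: [-0.8, 0.4, -0.1]
gripper_width: 0.0007
```

>>> arm_command(
  motion=[
    [[0,0.5,0],0,0],
    [[0,0.5,0],0,0],
  ],
)

```text
t: 24.17
position: [0.5888, 0.0737, 0.0484]
eef_rot: [-0.494, -0.506, -0.494, 0.506]
force: [-0.5, -0.5, -0.4]
gripper_width: 0.0008
```

>>> arm_command(
  motion=[
    [[0,0.5,0],0,0],
    [[0,0.5,0],0,0],
  ],
)

```text
t: 24.33
position: [0.5888, 0.0741, 0.0484]
eef_rot: [-0.494, -0.506, -0.494, 0.506]
force: [0.6, -0.1, 0.1]
gripper_width: 0.0005
```

>>> arm_command(
  motion=[
    [[0,0.5,0],0,0],
    [[0,0.5,0],0,0],
  ],
)

```text
t: 24.5
position: [0.5888, 0.0746, 0.0484]
eef_rot: [-0.494, -0.506, -0.494, 0.506]
force: [0.6, -0.2, -0.9]
gripper_width: 0.0003
```

>>> arm_command(
  motion=[
    [[0,0.5,0],0,0],
    [[0,0.5,0],0,0],
  ],
)

```text
t: 24.67
position: [0.5888, 0.0748, 0.0484]
eef_rot: [-0.494, -0.506, -0.494, 0.506]
force: [0.8, -4.1, 0.1]
gripper_width: 0.0004
```

First contact comes at 74.7 mm and is stiff at once, with no sliding, so the joint is closed and the line is only the bevels. Now I'll retreat clear.

>>> arm_command(
  motion=[
    [[0,-6,0],0,0],
    [[-3,-12,0],0,0],
    [[-5,-14,20],0,0],
    [[-8,-16,60],0,0],
    [[-10,-40,100],0,0],
    [[-10,-75,130],0,0],
    [[-10,-115,140],0,0],
    [[-10,-155,140],0,0],
    [[-10,-195,140],0,0],
    [[-10,-200,140],0,0],
    [[-10,-200,140],0,0],
    [[-10,-200,140],0,0],
  ],
)

```text
t: 25.67
position: [0.5783, -0.1251, 0.1882]
eef_rot: [-0.493, -0.506, -0.494, 0.506]
force: [0.4, 1.0, -0.6]
gripper_width: 0.0006
```

Run:
```python
from h import *
s=sense();print(s['position'],s['t'],s['force'])
im=snapshot('top');save(im,'t16');c=im[210:275,200:320,::-1]
cv2.imwrite('pics/t16c.png',cv2.resize(c,None,fx=6.6,fy=6.6,interpolation=cv2.INTER_CUBIC))
save(snapshot('scene'),'s16')
```

```text
[ 0.57833585 -0.12510203  0.1881613 ] 25.6667 [ 0.43610304  1.0172593  -0.5647525 ]
```

View pics/t16c.png

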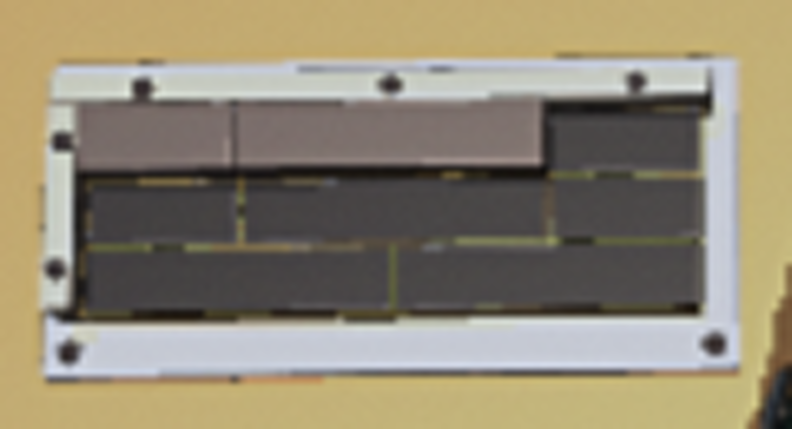

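View pics/s16.png

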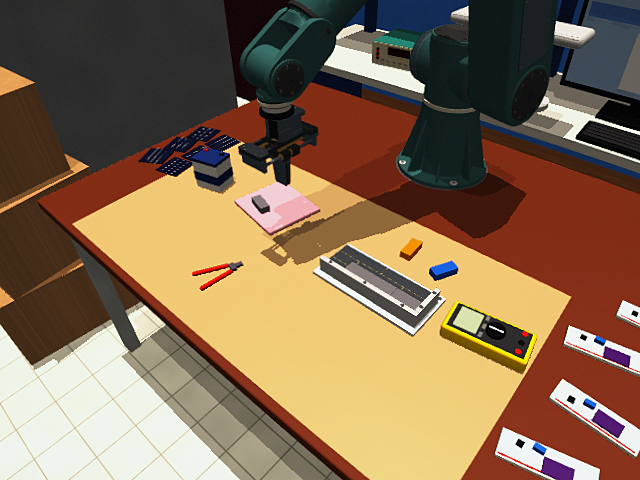

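Both bars lie in the back row, against the fence, the stop and each other. The spare, battery, meter, cutters and look-alikes are where they were, and the robot is clear. I'm handing the job in.

```bash
python3 -c "
from workcell import *
print(finish_job())"
```

```text
the job is handed in; nothing more can be done
None
```

I handed the job in at about 26 s, with both bars in the back row. The half bar was pushed, never gripped or lifted, first to the fence and then to the end stop. The full bar was picked from the foam and set down on the course in front of its place. I then pushed it to the fence and up to the half bar.

- **Half bar:** it met the fence at about 7 N and the end stop at 15 N. The pictures show it snug in the corner.
- **Full bar:** it met the fence at about 8 N and stopped hard against the half bar at 16 N. The tool stopped 125.9 mm from where it stopped on the half bar's own end (bar length 126 mm), so it should lie straight over the joint below.
- **Joint between the bars:** the pictures show a thin dark line there, about 1 mm wide, which disagreed with the contact readings. I pushed the bar's end again. It was stiff on first contact with no sliding, so I take the line to be the edges' bevels, not a gap.
- **Rest of the scene:** the last pictures show the spare half bar, battery, meter, cutters and the blue and orange blocks where they were. I judged this by eye and did not measure it.

No check failed. The fence contact came about 3 mm further back than the camera estimate allowed. I put that down to calibration and my guess at the finger thickness.

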